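# Refit the battery cover of a handheld massager

## Robot

A 7-joint arm with a two-finger parallel gripper is mounted at the origin on the work surface. World frame = base frame: x ahead of the robot, y to its left, z up, the work surface at z = 0. Lengths are in m, angles in degrees, forces in N, time in s.
With the tool pointing down it reaches from about 0.425 to 0.95 m from the base axis. Payload 4.7 kg.
Tool frame: the origin (TCP) lies midway between the tips of the shut fingers; the grasp point (between the pads) lies 19 mm behind it; z points along the fingers, x is the direction in which the jaws open and shut, and the axes are right-handed (so a half turn about z gives the same grasp; the last joint's range is limited). The gripper opens to 85 mm and grips with 20 to 120 N. Pads are 22 mm wide; open, the fingers measure 114 mm over their backs; the gripper's body (76 mm by 85 mm) begins 54 mm behind the grasp point. The pads swing forward as they close: fully open they stand 13 mm farther back than shut.
Start: joints at [-75.911, 26.849, -2.785, 87.806, 1.381, 65.374, -4.715], TCP at [0.183, 0.65, 0.231] pointing down, gripper open.
Joint ranges: [-148.3, 148.3], [-19.14, 114.17], [-79.39, 73.82], [5.75, 140.21], [-59.74, 239.74], [12.07, 113.84], [-152.46, 152.46]. Speed limits (degrees/s): [147.25, 147.25, 180, 180, 180, 180, 180].

## Interface

Orientations are given as a 3x3 rotation matrix whose columns are the frame's x, y, z axes.
In Python, from bench import ctrl gives the robot as it stands. Calls block until the motion is done:
- ctrl.movep(position, orientation): joint-space move of the TCP to a pose.
- ctrl.move_straight(position, attitude=None, v=0.15, threshold=None): straight line of the TCP; attitude=None keeps the orientation; v is the mean speed in m/s. With threshold (N) it stops when the force on the tool has changed by that much, and returns True; else False.
- ctrl.move_joints(angles): joint-space move.
- ctrl.command_gripper(opening, effort=None): finger opening in m; effort is the grip in N (None keeps the last); returns when the fingers have stopped.
- ctrl.wait(seconds).
- ctrl.ik(position, orientation): joint angles nearest the present ones, or None.
- ctrl.capture(name): name is "scene" or "top"; returns a dict with "image" (420x560x3 uint8, blue, green, red), "z_map" (420x560 float32, m along the optical axis (not along the pixel's ray), 0 where there is no reading), "vfov" (degrees; the focal length in pixels is half the picture's height over the tangent of half this angle, whatever the lens; pixels are square), "cx", "cy" (the principal point, pixels), "dist_coeffs" ([k1, k2, p1, p2, k3] as OpenCV has them; the pictures are not rectified), "R" (3x3) and "t" (3): a world point X has camera coordinates R X + t. Camera axes: x right, y down, z forward; pixel columns grow to the right and rows downward; lengths in m; the calibration is good to about 2 mm. A picture is of the moment at which its call begins.
A pose or a line that the arm cannot do raises ctrl.Unreachable and nothing moves.
- ctrl.sign_off(): hands the job in, once; it reports no verdict.
Readings, each from a call of its own:
- ctrl.current_t(): time.
- ctrl.current_qpos(): joint angles.
- ctrl.current_qd(): joint speeds.
- ctrl.current_effort(): joint torques, N m.
- ctrl.current_tcp_pos(): TCP position.
- ctrl.current_orientation(): TCP orientation.
- ctrl.current_ft_force(): force on the tool from outside, world axes, zero at the start.
- ctrl.current_ft_torque(): the same for the moment, N m.
- ctrl.current_finger_gap(): finger opening in m.
Only numpy, scipy, OpenCV 4.12 (cv2) and the standard library are available. Lean on these libraries where they do the work, as an engineer would, in place of code of your own. Each camera call takes 0.05 s, during which the arm holds its last target.

## Task

Close the battery bay of the massager in the cradle with the loose pink cover. As you would by hand: hold the cover tilted with its catch end up, hook its two tongues under the ledge at the head end of the bay, swing it down, and press the catch end until the spring catch snaps over it and the cover lies fully home, then let go. Do not force the plastic, and leave the loose massage heads and the white ring where they lie.

Things in the scene. Friction and masses are not known exactly. Their poses are not given: they have to be found in the camera images.
- cradle: Grey cradle, fixed; a white massager lies in it face down, battery bay up. Origin on the counter, z up; -x to the massager's round head (120 mm across, top 88 mm high), +x to its curved pink tail. The massager is gripped in line with the cradle, but anywhere from 14 mm forward to 14 mm back along x; this is not measured. It does not shift in handling. Handle surface round the bay: 80 mm high.
- bay_mid (a point): Where the centre of the bay would be at deck height (66 mm above the counter) if the massager lay in the middle; axes as the cradle's. The real centre is up to 14 mm off along x, exact in y and z. A cover that is home has its origin at the real centre, axes along these. Play 1.2 mm in x, 2 mm in y. Nothing stands beside the bay's long sides above 46 mm from the counter.
- ledge_mid (a point): Likewise for the middle of the lower edge of the ledge at the bay's head end (bay centre x -51.2, z +10 mm over the deck). The ledge is a 4 mm plate, flush with the handle above; below it a pocket 40 mm wide in y reaches 15 mm to -x and 13 mm down. The bay is open for 102.4 mm from the ledge to the butt; the deck, 54 mm wide, is the rim round two green cells that lie below it.
- cover: Pink battery cover, loose, lying right way up on the counter: 100 mm long (x), 56 mm wide (y), 14 mm high, about 60 g. Origin at the centre of its underside, z out of its top. Its upright long sides, 56 mm apart, carry rubber grip strips (x -40 to 40, z 1.5 to 12.8 mm): grip there. Tongues at its -x end, lip at its +x (catch) end. Four ridges across the top at x 22 to 39 mm mark the catch end.
- tongue (a point): Middle between the tips of the cover's two grey tongues, at the height of their upper sides (cover frame x -59, y 0, z 8.5 mm); axes as the cover's. Each tongue is 12 mm wide and 3 mm thick and stands out 9 mm from the cover's end; they lie at y -18 to -6 and +6 to +18 mm. The cover's top plate (upper 4 mm) stops 1.5 mm short of that end.
- lip (a point): Outer upper edge of the grey lip at the cover's catch end (cover frame x 50, y 0, z 8.5 mm); axes as the cover's. The lip is 28 mm wide, stands out 4.5 mm from the cover's end and is 4.5 mm thick, with nothing above it: the catch snaps in there.
- catch (a joint): Black spring catch in the butt, at the +x end of the bay. 0 = fully out; grows to 0.0065 m as it is pushed back in +x. Nose 22 mm wide, 3.7 mm out of the butt's face, sloped above, flat below, 10 mm over the deck (1.5 mm over the lip of a seated cover). The lip pushes it back on the way down (spring 4 to 8 N) and it snaps out in the last 2 mm. It takes 5 to 12 N straight down on the ridges.
- node_head: Bystander: loose black massage head, a disc 84 mm across, 22 mm high, with nine round nodes. Origin at the centre of its underside.
- scrub_head: Bystander: loose black disc 82 mm across, 18 mm high, with a grey pad on top. Origin at the centre of its underside.
- wave_head: Bystander: loose black disc 82 mm across, 19 mm high, with four ribs on top. Origin at the centre of its underside.
- guard_ring: Bystander: loose white ring 120 mm across, 16 mm high, with a dark mesh inside. Origin at the centre of its underside.
Mind the look-alikes: they are no part of the job. There is more than one size of the cover; the job needs the middle-sized.

How it is judged:
By the outcome, as a careful person would: the job done as asked, in the order asked, and still so for the second after the job is handed in, with the robot touching nothing.
It also fails if it takes over 54 s, if anything falls off the work surface, if the arm or the gripper's body presses on something with over 40 N, if the wrist force passes 120 N, or if a joint passes its speed limit or range.

## Working session

There is one attempt and no reset: what is moved stays moved. The work goes in short steps, each a Python script; the robot and the scene stay as the last script left them, time stands still between calls to the robot, and variables do not carry over. Pictures are saved under pics/ and viewed, and the job is handed in when it is done.

```bash
ls; mkdir -p pics
python3 - <<'E'
from bench import ctrl
import cv2, pickle
d={}
for n in("scene","top"):
    c=ctrl.capture(n); d[n]=c
    cv2.imwrite(f"pics/{n}0.png",c["image"]); print(n,c["vfov"],c["cx"],c["cy"],c["dist_coeffs"],c["R"],c["t"])
pickle.dump(d,open("cap0.pkl","wb")); print(ctrl.current_t())
E
```

```text
pics
scene 57.145130148617845 279.7350546059417 208.66779156462997 [-0.088438  0.        0.        0.        0.      ] [[-0.3582698   0.93361706 -0.00139406]
 [ 0.78733705  0.30133261 -0.53786525]
 [-0.5017401  -0.19379848 -0.84302967]] [ 0.20857697 -0.31939251  1.36708267]
top 44.966032274317236 278.89155824962074 211.33517026227838 [-0.11353329  0.          0.          0.          0.        ] [[-2.56201332e-03 -9.99996709e-01  1.35345734e-04]
 [-9.74344147e-01  2.46583127e-03 -2.25049778e-01]
 [ 2.25048704e-01 -7.08453854e-04 -9.74347258e-01]] [-0.02880075  0.50792818  1.13004035]
0.1
```

View pics/scene0.png

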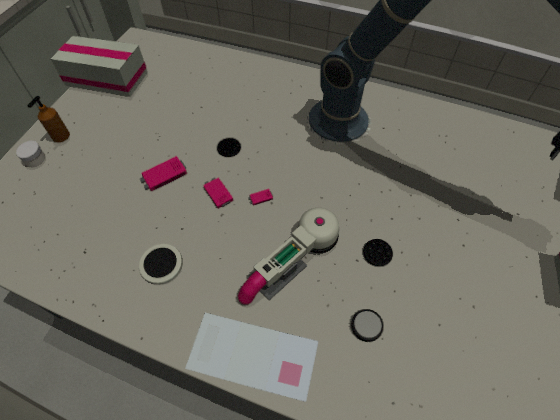

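View pics/top0.png

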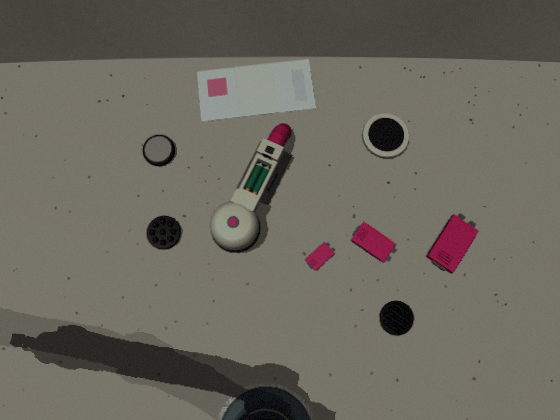

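Three pink covers. In the top view they are small at (320,256), middle at (374,242) and large at (453,243). The description fits the middle one, at about 43 px for 100 mm. I'll confirm that by measuring and with a crop.

```bash
cat > h.py <<'E'
import numpy as np, cv2
def K(c):
    f=c["image"].shape[0]/2/np.tan(np.radians(c["vfov"]/2)); return np.array([[f,0,c["cx"]],[0,f,c["cy"]],[0,0,1.]])
def px2plane(c,uv,z):
    uv=np.asarray(uv,float).reshape(-1,1,2)
    n=cv2.undistortPoints(uv,K(c),np.array(c["dist_coeffs"])).reshape(-1,2)
    d=np.c_[n,np.ones(len(n))]@np.asarray(c["R"]); o=-np.asarray(c["R"]).T@np.asarray(c["t"])
    return o+d*((z-o[2])/d[:,2])[:,None]
def proj(c,X):
    return cv2.projectPoints(np.asarray(X,float).reshape(-1,3),cv2.Rodrigues(np.array(c["R"]))[0],np.array(c["t"],float),K(c),np.array(c["dist_coeffs"]))[0].reshape(-1,2)
def pink(c):
    h=cv2.cvtColor(c["image"],cv2.COLOR_BGR2HSV); return ((h[...,0]>155)&(h[...,1]>170)&(h[...,2]>70)).astype(np.uint8)
def rect(c,m,z):
    """min-area rectangle of a mask, in plane z"""
    cn=max(cv2.findContours(m,cv2.RETR_EXTERNAL,cv2.CHAIN_APPROX_NONE)[0],key=cv2.contourArea)
    P=px2plane(c,cn,z)[:,:2]*1000
    return cv2.minAreaRect(P.astype(np.float32))
E
python3 - <<'E'
import pickle,cv2,numpy as np
from h import *
d=pickle.load(open("cap0.pkl","rb"))
for n in d:
    c=d[n]; k,l,s,cen=cv2.connectedComponentsWithStats(pink(c))
    for i in range(1,k):
        if s[i,4]>60: print(n,cen[i].round(1),s[i,4],rect(c,(l==i).astype(np.uint8),.014))
t=d["top"]["image"]; a=cv2.resize(t[205:285,295:485],None,fx=4,fy=4,interpolation=cv2.INTER_CUBIC)
b=cv2.resize(t[110:260,195:305],None,fx=4,fy=4,interpolation=cv2.INTER_CUBIC)
cv2.imwrite("pics/covers.png",a); cv2.imwrite("pics/bay.png",b)
s=d["scene"]["image"]; cv2.imwrite("pics/bay_s.png",cv2.resize(s[195:310,230:350],None,fx=5,fy=5,interpolation=cv2.INTER_CUBIC))
cv2.imwrite("pics/cov_s.png",cv2.resize(s[150:220,130:290],None,fx=5,fy=5,interpolation=cv2.INTER_CUBIC))
E
```

```text
scene [95.4 51.2] 490 ((-23.79926300048828, -1077.811767578125), (48.084815979003906, 337.5113830566406), 5.617458343505859)
scene [135.6  77.1] 124 ((63.661720275878906, -804.4761962890625), (159.40357971191406, 22.246803283691406), 5.5826005935668945)
scene [163.1 172.1] 706 ((440.80169677734375, -450.692626953125), (80.8623275756836, 127.3919448852539), 54.852569580078125)
scene [217.6 192. ] 453 ((448.0429992675781, -255.6044464111328), (100.52568054199219, 54.77206802368164), 54.39363098144531)
scene [260.7 196.3] 201 ((415.1810607910156, -126.29360961914062), (37.68170166015625, 61.25035095214844), 43.97351837158203)
scene [251.  287.5] 503 ((694.28955078125, -38.748077392578125), (45.318115234375, 91.87126159667969), 74.77677917480469)
top [278.7 133.8] 276 ((722.50390625, -30.937660217285156), (37.695987701416016, 56.982078552246094), 64.61678314208984)
top [452.6 243.2] 1495 ((438.4792175292969, -452.69122314453125), (73.51353454589844, 125.7005386352539), 54.66453170776367)
top [373.1 241.5] 863 ((443.280517578125, -256.6591796875), (94.18376159667969, 54.6972770690918), 54.46517562866211)
top [319.5 255.9] 383 ((408.80255126953125, -126.55529022216797), (35.58794403076172, 62.51603317260742), 41.436344146728516)
```

View pics/covers.png

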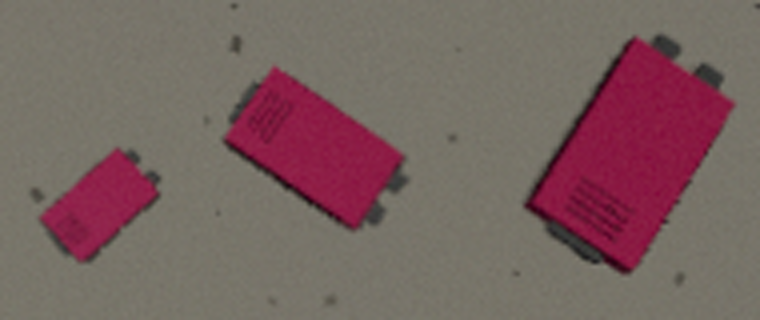

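View pics/bay.png

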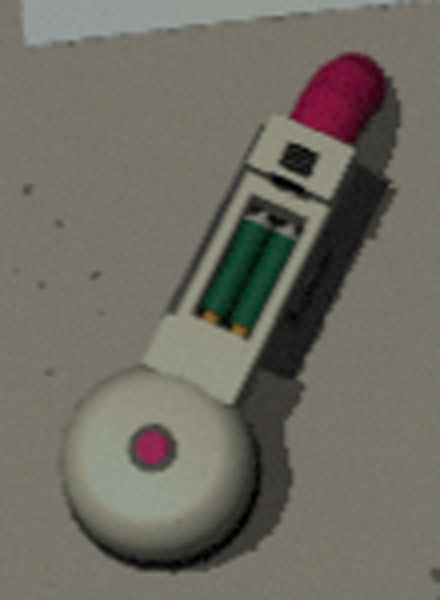

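View pics/bay_s.png

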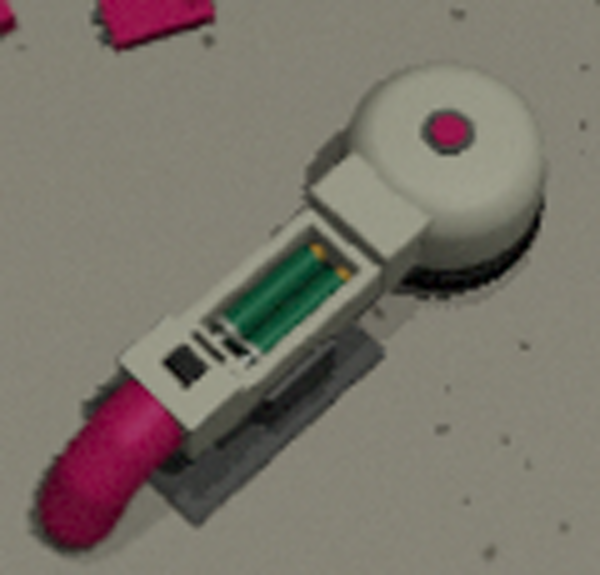

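The crop confirms it: the middle cover measures about 97x55 mm. Its tongues are at the lower right (crop 395,180 / 375,213) and its ridges at the upper left. The small one is about 60x36 and the large about 125x73. Next I'll rectify the bay at handle height (z=0.08) to measure the ledge and butt edges.

Run:
```python
import pickle,cv2,numpy as np
from h import *
d=pickle.load(open("cap0.pkl","rb"))
# ortho: row -> -x, col -> -y, 0.5mm/px
x0,y0=0.76,0.16; W,H=380,520
jj,ii=np.meshgrid(np.arange(W),np.arange(H))
for n in d:
    c=d[n]; out=[]
    X=np.stack([x0-ii*.0005,y0-jj*.0005,np.full(ii.shape,.08)],-1)
    m=proj(c,X).astype(np.float32).reshape(H,W,2)
    out.append(cv2.remap(c["image"],m[...,0],m[...,1],cv2.INTER_CUBIC))
    im=cv2.convertScaleAbs(out[0],alpha=1.3)
    for k in range(0,W,100): cv2.putText(im,str(k),(k,10),0,.35,(0,255,255)); cv2.line(im,(k,0),(k,4),(0,255,255))
    for k in range(0,H,100): cv2.putText(im,str(k),(0,k+10),0,.35,(0,255,255))
    cv2.imwrite(f"pics/ortho_{n}.png",im); cv2.imwrite(f"o_{n}.png",out[0])
    z=c["z_map"]; print(n,(z>0).mean())
a=cv2.imread("pics/ortho_top.png");b=cv2.imread("pics/ortho_scene.png");cv2.imwrite("pics/ortho.png",np.hstack([a,b]))
```

```text
scene 0.9959438775510204
top 0.9958928571428571
```

View pics/ortho.png

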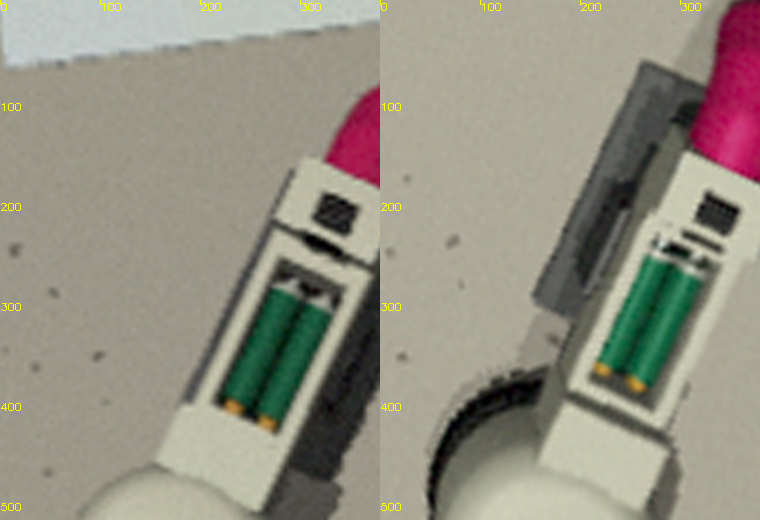

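```bash
cat >> h.py <<'E'
def ortho(c,x0,y0,W,H,res,z):
    jj,ii=np.meshgrid(np.arange(W),np.arange(H))
    X=np.stack([x0-ii*res,y0-jj*res,np.full(ii.shape,z)],-1)
    m=proj(c,X).astype(np.float32).reshape(H,W,2)
    return cv2.remap(c["image"],m[...,0],m[...,1],cv2.INTER_CUBIC)
E
python3 - <<'E'
import pickle,cv2,numpy as np
from h import *
d=pickle.load(open("cap0.pkl","rb"))
ims=[]
for n in ("top","scene"):
    im=ortho(d[n],0.70,0.10,390,600,.00033,.08)
    im=cv2.convertScaleAbs(im,alpha=1.4)
    for k in range(0,600,50):
        cv2.line(im,(k,0),(k,5),(0,255,255)); cv2.line(im,(0,k),(5,k),(0,255,255)); cv2.putText(im,str(k),(6,k+4),0,.3,(0,255,255))
        if k%100==0: cv2.putText(im,str(k),(k,14),0,.3,(0,255,255))
    ims.append(im)
cv2.imwrite("pics/ortho2.png",np.hstack(ims))
E
```

```text
(no output)
```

View pics/ortho2.png

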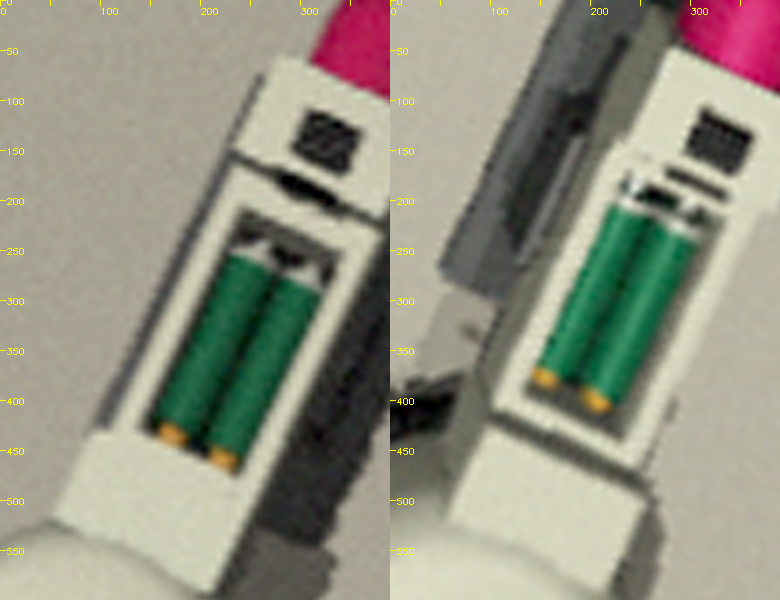

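```bash
cat >> h.py <<'E'
from scipy.spatial.transform import Rotation as Ro
G=0.015; ZT=0.001           # TCP in cover frame at grasp (x, z)
def Rcov(yaw,tilt=0):       # cover attitude; tilt>0 = catch end (+x) up
    return (Ro.from_euler('z',yaw,degrees=True)*Ro.from_euler('y',-tilt,degrees=True)).as_matrix()
def tool(Rc,s):             # tool axes for cover attitude
    x=s*Rc[:,1]; z=-Rc[:,2]; return np.c_[x,np.cross(z,x),z]
E
python3 - <<'E'
from h import *
from bench import ctrl
c=np.array([.4452,-.2553,0]); R=Rcov(54.4)
b=np.array([.5928,.0197,.066])
p=c+R@[G,0,ZT]
for s in(1,-1):
    print(s)
    for q in (ctrl.ik(p,tool(R,s)),ctrl.ik(p+[0,0,.15],tool(R,s))): print(None if q is None else np.round(q,1))
    for t in(0,10,20,25):
        Rb=Rcov(-25.5,t); q=ctrl.ik(b+Rb@[G,0,ZT]+[0,0,.03*t/20],tool(Rb,s)); print(t,None if q is None else np.round(q,1))
E
```

```text
1
[ 58.8  39.8 -46.5 117.8  44.4  41.6 128. ]
[ 67.5  27.6 -56.6 112.1  28.1  55.3 141.6]
0 [-18.6  31.9  18.1 106.6 -13.8  43.6  71.5]
10 [-22.6  27.3  19.  112.7  -6.1  32.9  63.1]
20 [-28.2  23.7  21.2 118.5   7.9  22.9  47.8]
25 [-31.8  22.4  23.3 121.4  19.6  18.7  35.3]
-1
[-14.4  42.7  52.  121.8 -52.8  42.1  37.6]
[-13.7  22.   47.1 116.3 -21.   50.2   9.4]
0 [-46.4  48.1  63.4 108.1 -51.4  58.3 -75.5]
10 [-51.5  42.5  63.4 114.1 -50.5  45.  -77. ]
20 [-56.9  37.8  63.5 119.9 -50.   31.2 -78.5]
25 [-59.5  35.9  63.5 122.6 -50.2  24.2 -79.1]
```

Run:
```python
from h import *
from bench import ctrl
ctrl.move_joints([28,15,-1,100,1,65,-4.7]); print(ctrl.current_tcp_pos(),ctrl.current_t())
c=np.array([.4452,-.2553,0]); R=Rcov(54.4)
b=np.array([.5928,.0197,.066])
p=c+R@[G,0,ZT]
for s in(1,-1):
    print(s)
    for q in (ctrl.ik(p,tool(R,s)),ctrl.ik(p+[0,0,.1],tool(R,s))): print(None if q is None else np.round(q,1))
    for t in(0,20):
        Rb=Rcov(-25.5,t); q=ctrl.ik(b+Rb@[G,0,ZT]+[0,0,.03*t/20],tool(Rb,s)); print(t,None if q is None else np.round(q,1))
cp=ctrl.capture("top"); cv2.imwrite("pics/t1.png",cp["image"])
```

```text
[ 0.48331742 -0.2984854   0.26966512] 3.5667
1
[ 45.7  34.  -28.4 118.5  28.3  34.2 142. ]
[ 48.3  24.5 -31.  115.3  17.7  44.7 151.3]
0 [ 11.   32.9 -22.1 104.7  16.6  45.5  44.9]
20 [  2.6  23.8 -17.2 116.8  40.2  30.2  18.8]
-1
[ 24.8  30.8  -1.7 119.7   1.8  29.5 -13.8]
[ 25.1  21.3  -2.  116.7   1.1  42.  -13.2]
0 [  -8.9   31.     4.9  106.    -3.7   43.2 -117.4]
20 [ -22.6   23.1   14.1  118.2   15.2   23.7 -139. ]
```

Run:
```python
from h import *
from bench import ctrl
c=np.array([.4452,-.2553,0]); R=Rcov(54.4); p=c+R@[G,0,ZT]; T=tool(R,-1)
ctrl.movep(p+[0,0,.1],T); 
print(ctrl.move_straight(p,T,v=.12,threshold=8))
print(ctrl.current_tcp_pos()-p)
ctrl.command_gripper(.05,40); print(ctrl.current_finger_gap(), ctrl.current_ft_force())
ctrl.move_straight(p+[0,0,.16],T,v=.15); print(ctrl.current_finger_gap(),ctrl.current_t(),np.round(ctrl.current_qpos(),1))
for n in("top","scene"): cv2.imwrite(f"pics/{n}2.png",ctrl.capture(n)["image"])
```

```text
False
[ 0.00066585 -0.00035867  0.00068566]
0.05463947798751016 [-0.22756304  0.25486167  5.45286144]
0.05466177313591573 6.9583 [ 25.2  16.6  -2.1 113.8   0.8  49.7 -12.9]
```

View pics/scene2.png

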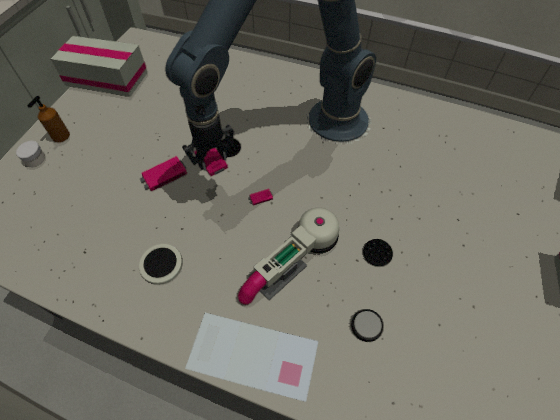

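```bash
cat >> h.py <<'E'
import json
S=json.load(open("state.json")) if __import__("os").path.exists("state.json") else {}
def save(**k): S.update(k); json.dump(S,open("state.json","w"))
ROOT=np.array([-.050,0,.0085])
def place(tilt,dx=0,dz=0,dy=0):
    """TCP pose that puts the tongue root (dx,dy,dz) off its home place in bay frame, cover tilted"""
    b=np.array(S["bay"]); B=Rcov(S["yaw"]); R=Rcov(S["yaw"],tilt)
    root=b+B@(ROOT+[dx,dy,dz])
    cov=root-R@ROOT
    return cov+R@np.array([S["g"],S["gy"],S["zt"]]), tool(R,-1)
def cov_now(ctrl):
    T=np.array(ctrl.current_orientation()); p=np.array(ctrl.current_tcp_pos())
    R=np.c_[-T[:,1]*1,-T[:,0],-T[:,2]]  # cover axes from tool axes (s=-1)
    R[:,0]=np.cross(R[:,1],R[:,2])
    return p-R@np.array([S["g"],S["gy"],S["zt"]]),R
E
python3 - <<'E'
from h import *
from bench import ctrl
save(bay=[.5928,.0197,.066],yaw=-25.5,g=G,gy=0,zt=.0017)
import pickle
P,T=place(18,.02,.06)
q=ctrl.ik(P+[0,0,.03],T);print(None if q is None else np.round(q,1))
ctrl.movep(P+[0,0,.03],T); ctrl.move_straight(P,T)
print(ctrl.current_t(),np.round(ctrl.current_qpos(),1),ctrl.current_ft_force())
o,R=cov_now(ctrl); print(o,R)
d={n:ctrl.capture(n) for n in("top","scene")}; pickle.dump(d,open("cap3.pkl","wb"))
for n in d:
    cv2.imwrite(f"pics/{n}3.png",d[n]["image"])
    u=proj(d[n],[o+R@[0,0,.014]])[0].astype(int); print(n,u)
    cr=d[n]["image"][max(u[1]-60,0):u[1]+60,u[0]-65:u[0]+65]
    cv2.imwrite(f"pics/{n}3c.png",cv2.resize(cr,None,fx=5,fy=5,interpolation=cv2.INTER_CUBIC))
E
```

```text
[ -18.9   18.6   11.8  111.1   10.5   36.1 -131.4]
9.2 [ -18.8   20.8   11.9  112.7   10.7   32.4 -132.1] [ 1.16366469 -0.38688184 -1.23558717]
[0.61055843 0.01030299 0.14137481] [[ 0.8585539   0.43125195 -0.27732105]
 [-0.40997291  0.90223077  0.13379778]
 [ 0.30790814 -0.00117849  0.95141536]]
top [259 157]
scene [280 241]
```

View pics/top3c.png

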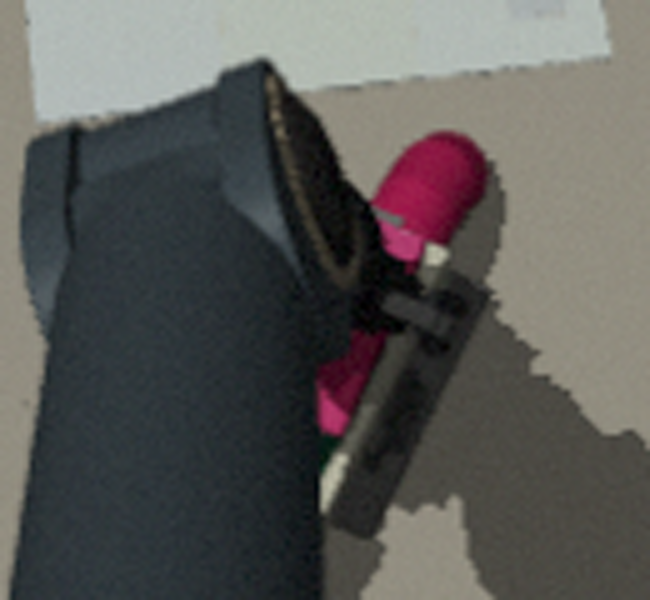

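View pics/scene3c.png

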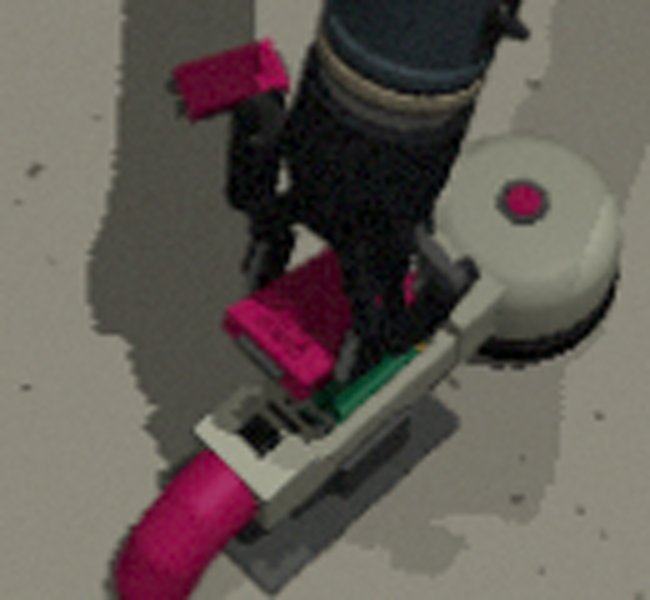

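Run:
```python
from h import *
from bench import ctrl
import pickle
d=pickle.load(open("cap3.pkl","rb")); o,R=cov_now(ctrl)
c=d["scene"]; u0=(212,178); f=8
cr=cv2.resize(c["image"][195:288,225:325],None,fx=f,fy=f,interpolation=cv2.INTER_CUBIC); cr=cv2.convertScaleAbs(cr,alpha=1.4)
def mark(X,col):
    for u in proj(c,X):
        q=((u-[225,195]+.5)*f-.5).astype(int); cv2.drawMarker(cr,tuple(map(int,q)),col,cv2.MARKER_CROSS,14,1)
        print(q,end=" ")
    print()
mark([o+R@np.array(v) for v in [(.0455,.028,.014),(.0455,-.028,.014),(.0455,-.028,0),(.05,.014,.0085),(.05,-.014,.0085)]],(0,255,255))
b=np.array(S["bay"]);B=Rcov(S["yaw"])
mark([b+B@np.array(v) for v in [(.0512,.029,.014),(.0512,-.029,.014),(-.0512,.029,.014),(-.0512,-.029,.014)]],(255,255,0))
cv2.imwrite("pics/ov3.png",cr)
```

```text
[407 506] [277 381] [269 410] [359 492] [295 430] 
[432 614] [308 492] [660 413] [536 301]
```

View pics/ov3.png

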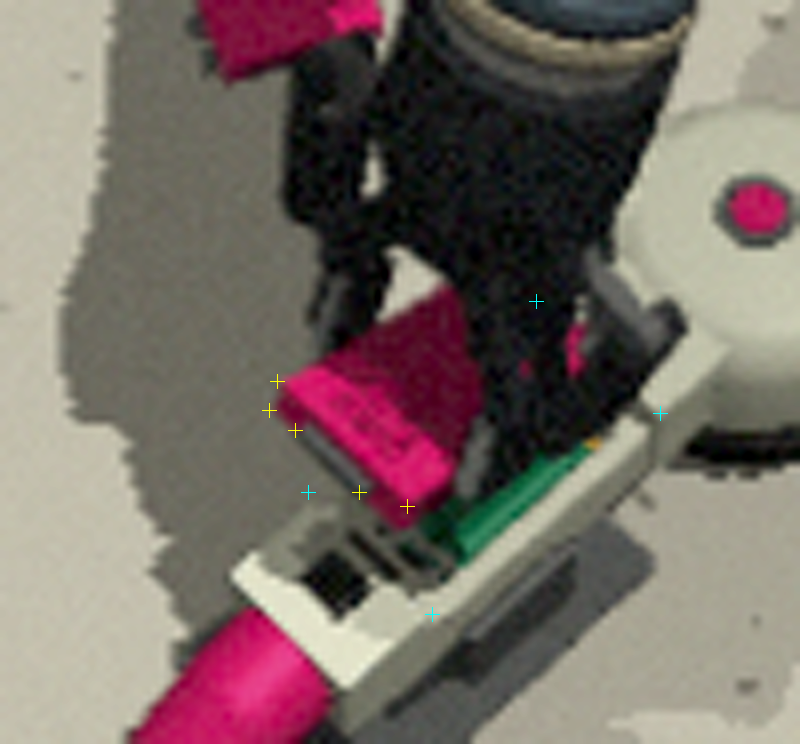

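In the scene view the held cover's catch-end corners (enlarged (281,386) and (402,497)) match the kinematic prediction to about 1 px. The real ledge lies within about 1–2 mm of my estimate. Now I'll lower it and slide to contact at the ledge.

Run:
```python
from h import *
from bench import ctrl
import pickle
save(bay=[.5932,.0197,.066])
def rep(k):
    o,R=cov_now(ctrl); B=Rcov(S["yaw"]); r=B.T@(o+R@ROOT-np.array(S["bay"]))-ROOT
    print(k,"root off mm",np.round(r*1e3,2),"F bay",np.round(B.T@np.array(ctrl.current_ft_force()),2),round(ctrl.current_t(),2))
P,T=place(18,.012,.012); print(ctrl.move_straight(P,T,v=.1,threshold=6)); rep("high")
P,T=place(18,.012,.0006); print(ctrl.move_straight(P,T,v=.03,threshold=4)); rep("down")
P,T=place(18,-.005,.0006); print(ctrl.move_straight(P,T,v=.012,threshold=4)); rep("in")
c=ctrl.capture("scene"); cv2.imwrite("pics/s4.png",cv2.resize(c["image"][180:300,215:345],None,fx=5,fy=5,interpolation=cv2.INTER_CUBIC))
```

```text
False
high root off mm [12.53  0.28 12.45] F bay [ 0.33  0.17 -0.4 ] 9.93
False
down root off mm [11.95 -0.06  0.48] F bay [ 0.53 -0.1   0.68] 10.47
True
in root off mm [0.26 0.   0.87] F bay [ 1.54  0.95 -0.73] 11.48
```

View pics/s4.png

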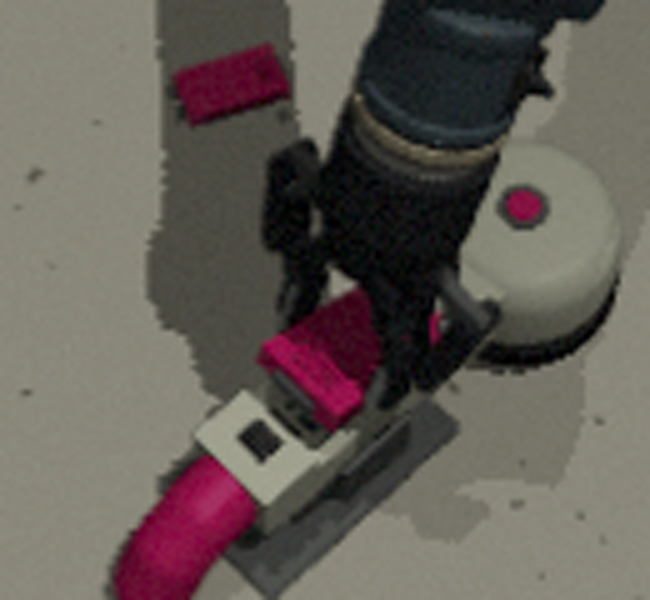

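```bash
cat >> h.py <<'E'
def rep(ctrl,k):
    o,R=cov_now(ctrl); B=Rcov(S["yaw"]); r=B.T@(o+R@ROOT-np.array(S["bay"]))-ROOT
    t=np.degrees(np.arcsin(R[2,0]))
    print(k,"root off mm",np.round(r*1e3,2),"tilt",round(t,2),"F bay",np.round(B.T@np.array(ctrl.current_ft_force()),2),round(ctrl.current_t(),2))
E
python3 - <<'E'
from h import *
from bench import ctrl
rep(ctrl,"now")
P,T=place(18,.003,.0006); ctrl.move_straight(P,T,v=.03); ctrl.wait(.2); rep(ctrl,"back")
for i in range(12):
    P,T=place(18,.002-.0005*i,.0006); r=ctrl.move_straight(P,T,v=.01); rep(ctrl,i)
    F=Rcov(S["yaw"]).T@np.array(ctrl.current_ft_force())
    if F[0]>5: break
E
```

```text
now root off mm [0.27 0.01 0.74] tilt 18.15 F bay [1.97 0.79 0.83] 11.53
back root off mm [ 2.69 -0.15  0.39] tilt 17.96 F bay [ 0.29 -0.1  -0.76] 12.0
0 root off mm [ 1.79 -0.01  0.53] tilt 17.99 F bay [0.26 1.13 0.16] 12.25
1 root off mm [1.45 0.04 0.61] tilt 18.0 F bay [-1.37  0.36 -0.65] 12.5
2 root off mm [ 0.97 -0.01  0.6 ] tilt 18.0 F bay [ 0.53  0.12 -0.77] 12.75
3 root off mm [ 0.53 -0.02  0.61] tilt 18.0 F bay [ 0.34 -0.75 -0.73] 13.0
4 root off mm [0.34 0.03 0.75] tilt 18.04 F bay [ 1.35 -0.13 -1.13] 13.25
5 root off mm [0.19 0.04 0.88] tilt 18.07 F bay [ 3.04 -0.33 -0.97] 13.5
6 root off mm [0.08 0.05 1.04] tilt 18.11 F bay [ 5.41 -0.44 -0.17] 13.75
```

Run:
```python
from h import *
from bench import ctrl
B=Rcov(S["yaw"]); save(bay=list(np.array(S["bay"])+B@[.0015,0,0]))
rep(ctrl,"start")
for t,dz in((18,.0006),(15,.0005),(12,.0004),(9,.0004),(7,.0003),(6,.0003),(5,.0003),(4,.0003)):
    P,T=place(t,-.0001,dz); r=ctrl.move_straight(P,T,v=.025,threshold=8); rep(ctrl,t)
    if r: print("stopped"); break
c=ctrl.capture("scene"); cv2.imwrite("pics/s5.png",cv2.resize(c["image"][180:300,215:345],None,fx=5,fy=5,interpolation=cv2.INTER_CUBIC))
```

```text
start root off mm [-1.42  0.05  1.04] tilt 18.11 F bay [ 5.41 -0.44 -0.17] 13.75
18 root off mm [-1.04 -0.08  0.17] tilt 17.9 F bay [-0.1  -0.37  0.79] 14.0
15 root off mm [-0.54 -0.21  0.1 ] tilt 14.96 F bay [-0.15  0.23  0.4 ] 14.29
12 root off mm [-0.55 -0.09  0.07] tilt 12.0 F bay [ 0.14 -0.51  1.18] 14.58
9 root off mm [-0.67 -0.01  0.06] tilt 9.01 F bay [0.76 0.08 0.87] 14.87
7 root off mm [-0.7   0.08  0.07] tilt 7.02 F bay [0.66 0.16 0.69] 15.12
6 root off mm [-0.72  0.15  0.14] tilt 5.99 F bay [ 1.01 -0.13  0.28] 15.37
5 root off mm [-1.09  0.29  0.37] tilt 4.92 F bay [-2.03  0.73  4.15] 15.62
4 root off mm [-0.96  0.43  0.56] tilt 3.93 F bay [-4.12  0.91  5.01] 15.87
```

View pics/s5.png

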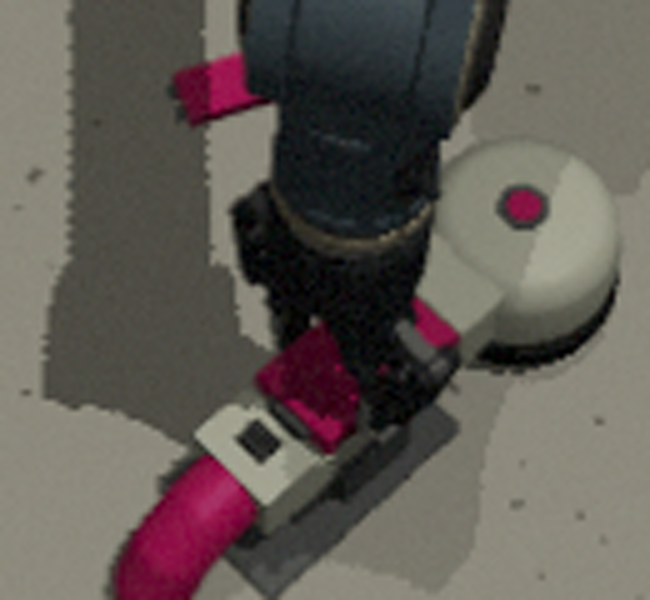

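Run:
```python
from h import *
from bench import ctrl
import pickle
ctrl.command_gripper(.080); rep(ctrl,"open"); print(ctrl.current_finger_gap())
p=np.array(ctrl.current_tcp_pos()); R=np.array(ctrl.current_orientation())
ctrl.move_straight(p-R[:,2]*.06,v=.12)
ctrl.command_gripper(0.0,20)
d={n:ctrl.capture(n) for n in("top","scene")}; pickle.dump(d,open("cap6.pkl","wb")); print(ctrl.current_t(),ctrl.current_tcp_pos())
c=d["scene"]; a=cv2.resize(c["image"][190:290,240:320],None,fx=5,fy=5,interpolation=cv2.INTER_CUBIC)
c=d["top"]; b=cv2.resize(c["image"][120:220,220:300],None,fx=5,fy=5,interpolation=cv2.INTER_CUBIC)
cv2.imwrite("pics/s6.png",cv2.convertScaleAbs(np.hstack([a,b]),alpha=1.4))
```

```text
open root off mm [ 0.1  -0.17  0.11] tilt 4.02 F bay [-0.34 -0.2  -1.09] 16.29
0.07990838160828671
17.775 [0.60461161 0.01410117 0.1322605 ]
```

View pics/s6.png

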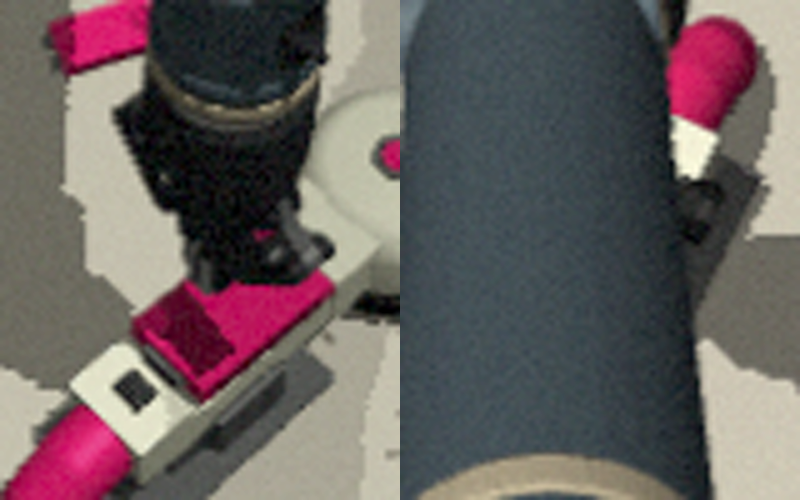

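The cover sits hooked in the bay with its catch end slightly raised (gap at left crop (165,365)). Now I'll press straight down on the ridges with shut fingers, in small force-watched steps.

Run:
```python
from h import *
from bench import ctrl
b=np.array(S["bay"]);B=Rcov(S["yaw"]); T=tool(B,-1)
P=b+B@[.031,0,.014]
ctrl.movep(P+[0,0,.04],T); ctrl.wait(.2); F0=np.array(ctrl.current_ft_force()); print(F0,ctrl.current_t())
print(ctrl.move_straight(P+[0,0,.012],T,v=.08,threshold=5))
z=.0115; last=0
while z>-.006:
    ctrl.move_straight(P+[0,0,z],T,v=.012)
    F=np.array(ctrl.current_ft_force())-F0; zz=ctrl.current_tcp_pos()[2]
    print("cmd %.1f z %.2f F %s"%(z*1e3+80,zz*1e3,np.round(F,1)))
    if F[2]>17: break
    z-=.0007
print(ctrl.current_t())
```

```text
[0.72832323 0.50017838 0.48586609] 18.225
False
cmd 91.5 z 91.85 F [-0.8 -0.6 -1.2]
cmd 90.8 z 90.90 F [-0.7  0.  -1.7]
cmd 90.1 z 90.05 F [-0.7 -0.6 -1. ]
cmd 89.4 z 89.32 F [-0.9 -0.4 -0.7]
cmd 88.7 z 88.65 F [-0.7 -0.4 -0.5]
cmd 88.0 z 88.08 F [-0.5 -0.3  0.2]
cmd 87.3 z 87.54 F [-0.7  0.6  2. ]
cmd 86.6 z 86.98 F [-2.   0.9  4.1]
cmd 85.9 z 85.33 F [-0.8 -0.9 -1.4]
cmd 85.2 z 84.76 F [-0.8 -1.9 -0.3]
cmd 84.5 z 84.42 F [ 0.2 -0.6 -1.2]
cmd 83.8 z 83.82 F [-0.1  0.  -0.8]
cmd 83.1 z 83.09 F [ 0.3  0.8 -1.1]
cmd 82.4 z 82.22 F [-0.1  0.6 -0.4]
cmd 81.7 z 81.57 F [-0.7 -0.7 -1.2]
cmd 81.0 z 80.95 F [-0.8 -0.3 -0.8]
cmd 80.3 z 80.24 F [-1.5 -0.6  0. ]
cmd 79.6 z 80.12 F [-2.2 -0.4  4.3]
cmd 78.9 z 80.07 F [-3.4 -0.4  8.7]
cmd 78.2 z 80.04 F [-5.7 -0.5 12.4]
cmd 77.5 z 80.00 F [-6.7  0.1 15.9]
cmd 76.8 z 80.00 F [-8.9 -0.6 19.7]
24.225
```

Run:
```python
from h import *
from bench import ctrl
import pickle
p=np.array(ctrl.current_tcp_pos())
ctrl.move_straight(p+[0,0,.08],v=.15)
q=np.array(ctrl.current_qpos()); q[0]-=35; ctrl.move_joints(q)
d={n:ctrl.capture(n) for n in("top","scene")}; pickle.dump(d,open("cap7.pkl","wb")); print(ctrl.current_t())
ims=[]
for n,(y,x) in(("top",(130,215)),("scene",(190,240))):
    c=d[n]; ims.append(cv2.resize(c["image"][y:y+100,x:x+80],None,fx=5,fy=5,interpolation=cv2.INTER_CUBIC))
cv2.imwrite("pics/s7.png",cv2.convertScaleAbs(np.hstack(ims),alpha=1.4))
```

```text
26.4333
```

View pics/s7.png

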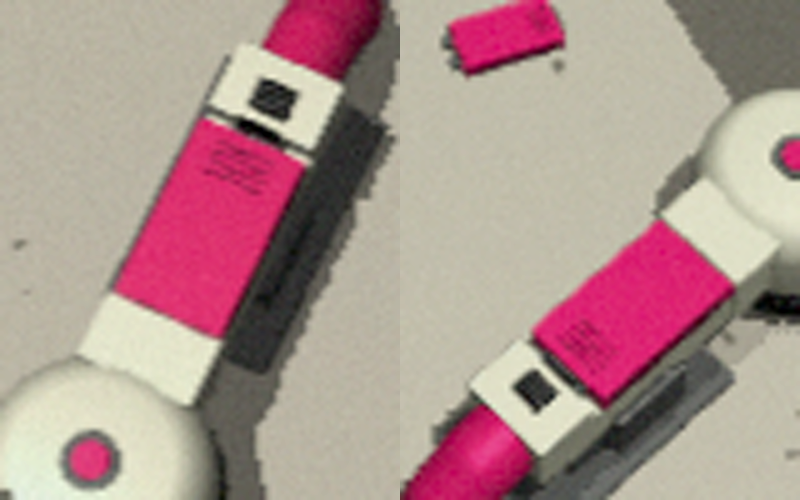

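Run:
```python
from h import *
import pickle
d=pickle.load(open("cap7.pkl","rb")); b=np.array(S["bay"]);B=Rcov(S["yaw"])
for n in d:
    c=d[n]; m=cv2.erode(pink(c),np.ones((3,3),np.uint8))
    v,u=np.nonzero(m); z=c["z_map"][v,u]
    nn=cv2.undistortPoints(np.c_[u,v].astype(float).reshape(-1,1,2),K(c),np.array(c["dist_coeffs"])).reshape(-1,2)
    X=(np.c_[nn*z[:,None],z]-np.array(c["t"]))@np.array(c["R"]); L=(X-b)@B*1e3
    k=(abs(L[:,0])<44)&(abs(L[:,1])<25)&(L[:,2]>5)&(L[:,2]<30)
    A=np.c_[L[k,:2],np.ones(k.sum())]; s=np.linalg.lstsq(A,L[k,2],rcond=None)[0]
    print(n,k.sum(),"slope x,y deg",np.degrees(s[:2]).round(2),"height mm (14)",s[2].round(2),"std",(L[k,2]-A@s).std().round(2))
    # rim of handle plates (white), reference heights
    h=cv2.cvtColor(c["image"],cv2.COLOR_BGR2HSV); v,u=np.nonzero((h[...,1]<60)&(h[...,2]>130)); z=c["z_map"][v,u]
    nn=cv2.undistortPoints(np.c_[u,v].astype(float).reshape(-1,1,2),K(c),np.array(c["dist_coeffs"])).reshape(-1,2)
    X=(np.c_[nn*z[:,None],z]-np.array(c["t"]))@np.array(c["R"]); L2=(X-b)@B*1e3
    for lo,hi in((-75,-56),(56,75)):
        k=(L2[:,0]>lo)&(L2[:,0]<hi)&(abs(L2[:,1])<22)&(L2[:,2]>5); print("  plate",lo,k.sum(),np.median(L2[k,2]).round(2))
    # outline at z=80
    k,l,st,cen=cv2.connectedComponentsWithStats(pink(c))
    i=max(range(1,k),key=lambda i:-np.linalg.norm(cen[i]-proj(c,[b+[0,0,.014]])[0]))
    (cx,cy),wh,a=rect(c,(l==i).astype(np.uint8),.08); print("  rect",(B.T@(np.array([cx,cy,0])-b*1e3))[:2].round(2),np.round(wh,1),round(a,1),"(expect centre -1.5)")
```

```text
top 700 slope x,y deg [ 0.04 -0.02] height mm (14) 13.42 std 2.2
  plate -75 153 13.32
  plate 56 75 13.51
  rect [-4.64  0.48] [54.4 93. ] 64.5 (expect centre -1.5)
scene 517 slope x,y deg [ 0.13 -0.34] height mm (14) 13.52 std 1.67
  plate -75 109 13.55
  plate 56 75 13.21
  rect [-2.89  2.64] [55.5 93.9] 64.3 (expect centre -1.5)
```

Run:
```python
from h import *
import pickle
ims=[]
for f in("cap0","cap7"):
    d=pickle.load(open(f+".pkl","rb"))
    ims.append(np.vstack([cv2.resize(d["top"]["image"][135:170,245:285],(400,300)[::1],interpolation=cv2.INTER_CUBIC),cv2.resize(d["scene"]["image"][245:280,252:292],(400,300),interpolation=cv2.INTER_CUBIC)]))
cv2.imwrite("pics/nose.png",cv2.convertScaleAbs(np.hstack(ims),alpha=1.5))
```

```text
(no output)
```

View pics/nose.png

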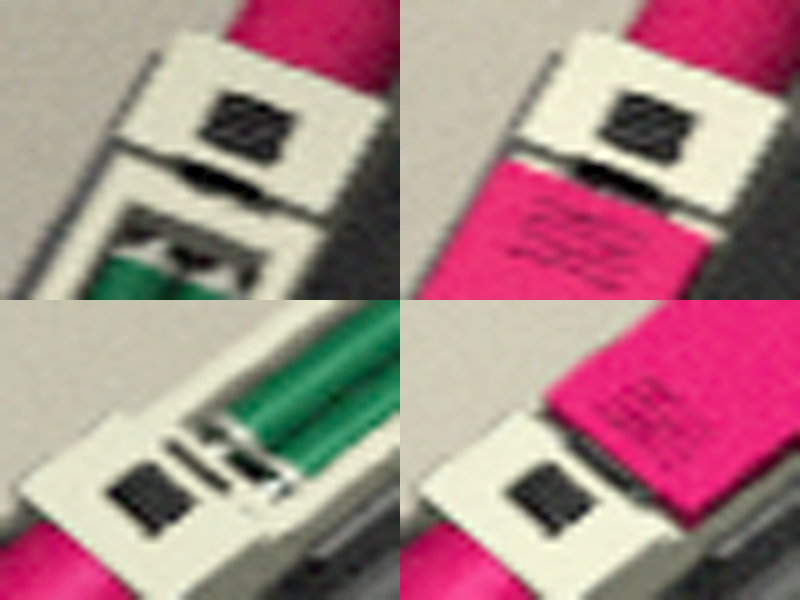

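The black nose shows over the lip at (620,185) in the lower-gap view, out as far as before the job ((220,180)). The cover is flush, so I'm handing in.

Run:
```python
from bench import ctrl
print(ctrl.current_t(),ctrl.current_tcp_pos()); ctrl.sign_off()
```

```text
26.4333 [0.50754326 0.3594408  0.15884422]
the job is handed in; nothing more can be done
```

The battery bay is closed with the middle-sized pink cover, and I handed the job in at 26.4 s.

**What I did:** I gripped the cover on its side strips and held it at 18° with the catch end up. I slid the tongues under the ledge until I felt contact (about 5 N), then swung it down to 4° and let go. I then pressed the ridges straight down with shut fingers, to about 20 N, and backed the arm well clear.

**Last checks:**
- **Seating:** the fingertip stopped at 80.0 mm under load. Depth readings put the cover level to about 0.3° and within 0.3 mm of the handle plates around it.
- **Position:** the cover is centred where each camera had first placed the bay.
- **Catch:** the black nose shows over the lip, out as far as before the job.

**What disagreed:**
- **Camera offset:** the two cameras differed by about 2 mm, so I set the position along the bay from the ledge contact.
- **Press force:** it peaked at only about 5 N, and that was 7 mm above home. Below that I felt almost nothing until the cover was seated, so there was no clear snap in the last 2 mm. That it caught rests on the flush fit and the visible nose; I did no pull test.

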